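Lock the test-panel turntable

TASK

Turn the panel turntable by its black upright post until the hole in its yellow lug stands over the red-ringed hole in the grey foot. Then take the red-headed lock pin from the wooden stand, push it down through both holes until its collar sits on the lug, and let go.

Things in the scene. Friction and masses are not known exactly. Their poses are not given: they have to be found in the camera images.
- turntable (a joint): Angle (rad, counter-clockwise from above positive) of the aluminium turntable carrying a test panel, on a vertical pivot. 0: the lug's hole is right over the foot's. Starts at 0.35 to 0.85, range -0.5 to 1.0; turns easily (1.2 N at the post), stays where left. Yellow lug 62 mm square, 12 thick, top 15 mm above the foot's top; its hole is 36 mm wide, 100 mm from the pivot.
- base_hole (a point): Mouth centre of the red-ringed hole in the fixed grey foot, on its top face, 50 mm above the worktop. Vertical hole, 28 mm wide, through the 15 mm plate, 35 mm of free space below. Frame: z up, x and y are the foot's own axes; the turntable's pivot lies 100 mm from this point along +y.
- turn_grip (a point): Black upright round post on the turntable, 22 mm in diameter, by which it is turned. This point is on its axis, 98 mm above the worktop; the post's top is at 114 mm, the arm below it at 65 mm. It is 100 mm from the pivot; with the turntable at 0 it lies from the pivot along the foot's -x axis.
- red_pin_mid (a point): Half-way up the axis of the loose red-gripped pin: 111 mm long, 150 g, upright in a fixed wooden stand 62 mm high, 84 mm from a thicker black-gripped pin. Heights from tip: taper 6 to 16 mm wide up to 22, shank 16 wide to 55, collar 48 wide to 61, round grip 26 wide to 111. z up along the pin. Seated, this point is 15.5 mm above the foot's top, over the hole.

How it is judged:
By the outcome, as a careful person would: the job done as asked, in the order asked, and still so for the second after the job is handed in, with the robot touching nothing.
It also fails if it takes over 48 s, if anything falls off the work surface, if the arm or the gripper's body presses on something with over 40 N, if the wrist force passes 120 N, or if a joint passes its speed limit or range.

ROBOT

A 7-joint arm with a two-finger parallel gripper is mounted at the origin on a cart in front of the work surface, level with it; the furniture and walls round the work are solid. World frame = base frame: x ahead of the robot, y to its left, z up, the work surface at z = 0. Lengths are in mm, angles in degrees, forces in N, time in s.
With the tool pointing down it reaches from about 400 to 925 mm from the base axis. Payload 4.1 kg.
Tool frame: the origin (TCP) lies at the very end of the fingers, on their centre line; the grasp point (between the pads) lies 19 mm behind it; z points along the fingers, y is the line along which they close (so a half turn about z gives the same grasp; the last joint's range is limited). The gripper opens to 85 mm and grips with 20 to 120 N. Pads are 22 mm wide; open, the fingers measure 114 mm over their backs; the gripper's body (76 mm by 85 mm) begins 54 mm behind the grasp point. The pads swing forward as they close: fully open they stand 13 mm farther back than shut.
Start: joints at [62.796, 22.827, 2.584, 88.041, -1.071, 69.15, -2.905], TCP at [238.599, -604.66, 231.347] pointing down, gripper open.
Joint ranges: [-161.44, 161.44], [-28.35, 127.94], [-78.24, 83.42], [0, 140.83], [-78.03, 258.03], [13.02, 114.36], [-168.23, 168.23]. Speed limits (degrees/s): [147.25, 147.25, 180, 180, 180, 180, 180].

INTERFACE

Orientations are given as [roll, pitch, yaw] about the fixed x, y, z axes, in that order (R = Rz(yaw) Ry(pitch) Rx(roll)).
In Python, from rig import read_state, camera, camera_params, job_done, silhouettes, mark_of gives the robot as it stands.
- The arm moves only by the tool jog_arm, never from a script. Its argument "steps" is a list of rows, each a list of 6 numbers: the shift along the tool's x, y, z in units of 0.05 m (1.0 is 0.05 m), then the turn, a rotation vector about the tool's x, y, z in units of 0.12 rad (1.0 is 0.12 rad). In form: [[x, y, z, rx, ry, rz], ...]. A call has 1 to 12 rows; each row shifts and turns the commanded pose from where the row before left it, along the tool's axes as they then stand; what a row does not reach is not made up. A row lasts 1/10 s, in which the tool goes at most 50 mm and 8.59 degrees, less where a joint would pass 70% of its speed; a pose out of reach is approached as far as the arm can. A call with a number of a shift or a turn outside -1 to 1 is refused whole. A call with a gripper value outside its range is refused whole. "fingers" is the closure, from -1 (fully open) to 1 (shut), set as the call begins (left out, the last holds). The fingers move at their own pace and stop on an object; "newtons" is the grip in N (left out, the last holds). Time passes only in rows, so rows that do not move let the fingers close. It gives the time, the measured TCP pose, the force, the opening and the grip force at its end, in the units of the state.
- read_state(): the state, without advancing time (a new reading comes with each control period).
- camera(name): name is "scene" or "top" or "wrist"; returns the picture (400x640x3 uint8, blue, green, red); there is no depth.
- camera_params(name): a dict with "fov_y" (degrees; the focal length in pixels is half the picture's height over the tangent of half this angle, whatever the lens; pixels are square), "cx", "cy" (the principal point, pixels), "k1" (the pictures are not rectified: a ray, as slopes to the right and down, at radius r is drawn at 1 + k1 r^2 times it, then the intrinsics apply), "world_to_cam" (4x4, takes a point from world to camera coordinates); the wrist camera has in their place "hand_eye" (4x4, takes a point from camera to tool coordinates, whose origin is the TCP and whose axes are the flange's). Camera axes: x right, y up, looking along -z (the intrinsics and any distortion apply to the point x, -y, -z); pixel columns grow to the right and rows downward; lengths in mm; the calibration is good to about 2 mm. A picture is of the moment at which its call begins: read the wrist's pose just before it. camera_params takes no time and is no camera call.
- job_done(): hands the job in; it is judged then, once.
Trained networks look in the newest picture that a camera, given by its name, has taken for a name from the list of things; names that differ only in an ending like _2 or _b are one class to them, and where a whole thing is asked for, a point or a joint stands for the part that bears it (a point fixed in the world has none). Each returns a list of dicts, best first, with "conf" (0 to 1); they miss things now and then, are a little off and sometimes report something else, mostly with a low value. They report only what shows in the picture. A call takes as long as a camera call.
- silhouettes(camera, query): "pixels" (400x640 bool, what is visible of it) and "xy" ([column, row] in pixels, amid what is visible of it).
- mark_of(camera, query): "xy" ([column, row] in pixels: a listed point, or the origin of a listed thing).
The state is a dict: "time": time; "joint_positions": joint angles; "qd": joint speeds; "joint_torque": joint torques, N m; "tcp_pos": TCP position; "tcp_rot": TCP orientation; "ft_force": force on the tool from outside, world axes, zero at the start; "moment": the same for the moment, N m; "finger_gap": finger opening in mm; "grip_force": force on a finger pad.
Only numpy, scipy, OpenCV 4.12 (cv2) and the standard library are available. Lean on these libraries where they do the work, as an engineer would, in place of code of your own. Each camera call takes 0.05 s, during which the arm holds its last target. There are 200 camera calls.

## Working session

There is one attempt and no reset: what is moved stays moved. The work goes in short steps, Python scripts to look and compute and a tool call to move; the robot and the scene stay as the last step left them, time stands still between calls to the robot, and variables do not carry over. Pictures are saved under pics/ and viewed, at most 13 in all, crops included, and the job is handed in when it is done.

Besides the shell and the picture viewer there is one more tool, called after "Emit:" as name(argument=value, ...), one argument or row to a line, values as JSON. jog_arm: Moves the arm, as the interface text tells. Shifts and turns lie within -1 to 1; 1 stands for 0.05 m of shift or 0.12 rad of turn. Its arguments: {"type":"object","properties":{"steps":{"type":"array"},"fingers":{"type":"number"},"newtons":{"type":"number"}},"required":["steps"]}

```bash
ls; mkdir -p pics; cat > h.py <<'E'
import numpy as np, cv2
from rig import *
from scipy.spatial.transform import Rotation as R
from scipy.optimize import least_squares
def Tcp(s):
    T=np.eye(4);T[:3,:3]=R.from_euler('xyz',s['tcp_rot'],degrees=True).as_matrix();T[:3,3]=s['tcp_pos'];return T
def view(name,s=None):
    "returns (K params, cam->world)"
    p=camera_params(name)
    C=np.linalg.inv(np.array(p['world_to_cam'])) if 'world_to_cam' in p else Tcp(s)@np.array(p['hand_eye'])
    f=200/np.tan(np.radians(p['fov_y'])/2)
    return dict(f=f,cx=p['cx'],cy=p['cy'],k1=p['k1'],C=C)
def ray(v,px):
    d=(np.array(px,float)-[v['cx'],v['cy']])/v['f'];u=d.copy()
    for _ in range(30):u=d/(1+v['k1']*(u@u))
    w=v['C'][:3,:3]@np.array([u[0],-u[1],-1.]);return v['C'][:3,3],w/np.linalg.norm(w)
def atz(v,px,z):
    o,w=ray(v,px);return o+w*(z-o[2])/w[2]
def tri(obs):
    A=np.zeros((3,3));b=np.zeros(3);L=[ray(v,p) for v,p in obs]
    for o,w in L:
        P=np.eye(3)-np.outer(w,w);A+=P;b+=P@o
    x=np.linalg.solve(A,b);return x,[round(float(np.linalg.norm(np.cross(x-o,w))),1) for o,w in L]
def proj(v,X):
    c=np.linalg.inv(v['C'])@np.append(X,1);u=np.array([c[0],-c[1]])/-c[2]
    return u*(1+v['k1']*(u@u))*v['f']+[v['cx'],v['cy']]
E
python3 - <<'E'
from h import *
s=read_state();print(s['time'],s['tcp_pos'],s['tcp_rot'],s['finger_gap'],s['ft_force'])
im={n:camera(n) for n in('scene','top','wrist')}
for n in('scene','top'):
    for q in('base_hole','turn_grip','red_pin_mid','turntable'):
        print(n,q,[(np.round(m['xy'],1).tolist(),round(m['conf'],2)) for m in mark_of(n,q)[:3]])
    cv2.imwrite(f'pics/{n}0.png',im[n])
print(camera_params('wrist'))
E
```

```text
pics
0.0 [ 238.37331202 -604.06575298  230.25631626] [-1.79890018e+02  7.75977045e-03  2.15382800e+01] 85.66620447334186 [ 0.12453117 -0.15456703  0.34106496]
scene base_hole [([443.7, 228.2], 0.54)]
scene turn_grip [([232.5, 189.5], 0.5)]
scene red_pin_mid [([443.2, 228.2], 0.64)]Traceback (most recent call last):
  File "<stdin>", line 6, in <module>
ValueError: it knows: base_hole, red_pin_mid, turn_grip
```

```bash
python3 - <<'E'
from h import *
im={n:camera(n) for n in('scene','top')}
V={n:view(n) for n in im}
M={}
for n in im:
    for q in('base_hole','turn_grip','red_pin_mid'):
        M[n,q]=mark_of(n,q)[:3]
        print(n,q,[(np.round(m['xy'],1).tolist(),round(m['conf'],2)) for m in M[n,q]])
    cv2.imwrite(f'pics/{n}0.png',im[n])
for q in('base_hole','turn_grip','red_pin_mid'):
    for a in M['scene',q]:
        for b in M['top',q]:
            x,r=tri([(V['scene'],a['xy']),(V['top'],b['xy'])]);print(q,np.round(x,1),r)
print(read_state()['time'])
E
```

```text
scene base_hole [([233.6, 186.9], 0.34)]
scene turn_grip [([235.4, 188.3], 0.65)]
scene red_pin_mid [([442.9, 227.3], 0.68)]
top base_hole [([273.4, 202.7], 0.72)]
top turn_grip [([249.2, 224.5], 0.85)]
top red_pin_mid [([415.8, 180.5], 0.49)]
base_hole [440.1 278.7 107.6] [49.6, 49.6]
turn_grip [409.4 314.6 101. ] [1.9, 1.9]
red_pin_mid [ 532.7 -204.8   59.1] [6.5, 6.5]
0.7
```

View pics/scene0.png

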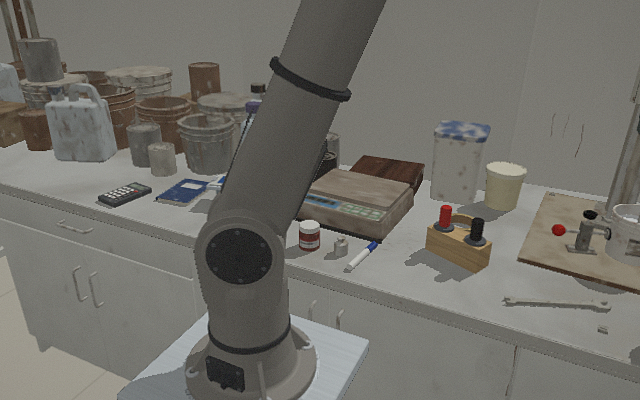

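View pics/top0.png

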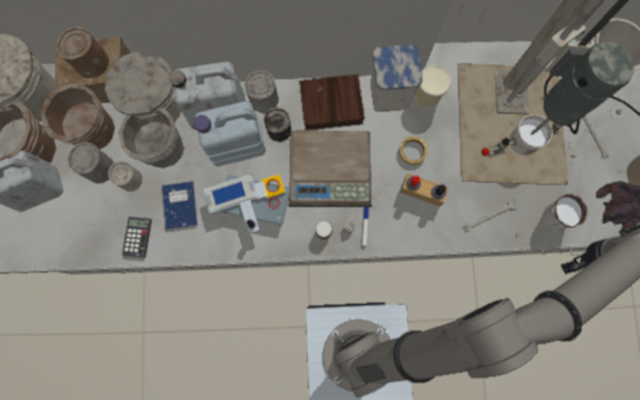

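The arm hides the turntable in the scene view. In the top view the lug hole is at about (273,186), the red ring (274,203), the post (249,224) and the red pin (414,182), with the panel at (232,193).

```bash
python3 - <<'E'
from h import *
v=view('top')
for n,px,z in(('base',(273.6,203),50),('grip',(249.2,224.5),98),('lughole',(273,186),65),('panelTL',(205,193),80),('redtop',(414,181),118),('blacktop',(440,190),118)):print(n,np.round(atz(v,px,z),1))
print(v['C'].round(2)); p=camera_params('wrist');print(np.round(p['hand_eye'],3),p['fov_y'],p['k1'])
i=cv2.imread('pics/top0.png')[150:270,170:330];cv2.imwrite('pics/c0.png',cv2.resize(i,None,fx=5,fy=5,interpolation=2)[:600,:800])
E
```

```text
base [483.6 245.   50. ]
grip [408.8 316.5  98. ]
lughole [535.5 244.3  65. ]
panelTL [518.6 457.7  80. ]
redtop [ 518.4 -193.3  118. ]
blacktop [ 486.5 -271.1  118. ]
[[-4.00000e-02  9.80000e-01 -2.10000e-01  1.40370e+02]
 [-1.00000e+00 -4.00000e-02  1.00000e-02  9.89500e+01]
 [-0.00000e+00  2.10000e-01  9.80000e-01  1.56787e+03]
 [ 0.00000e+00  0.00000e+00  0.00000e+00  1.00000e+00]]
[[ 1.00000e-03  9.63000e-01  2.71000e-01  6.66750e+01]
 [ 1.00000e+00 -1.00000e-03 -1.00000e-03  6.30000e-02]
 [-1.00000e-03  2.71000e-01 -9.63000e-01 -1.43095e+02]
 [ 0.00000e+00  0.00000e+00  0.00000e+00  1.00000e+00]] 71.53091558402012 -0.01714083296366865
```

View pics/c0.png

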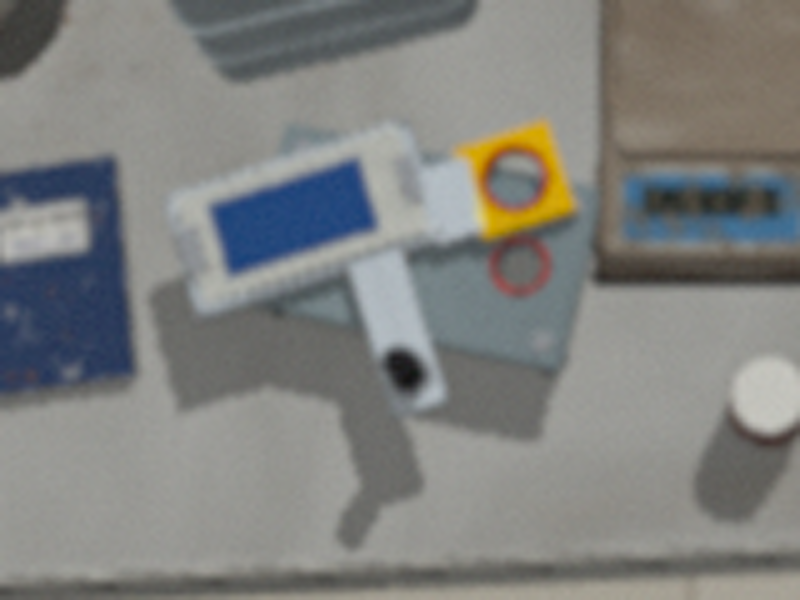

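Two red rings show: one seen around or through the lug hole (~(273,186)), and the one in the foot (~(274,203)). The foot's long axis runs slightly downwards to the right. I'm moving over to look with the wrist camera.

Emit:
jog_arm(
  steps=[
    [0,0,-0.3,0,0,0.95],
    [0.78,-0.58,-0.17,0,0,0],
    [0.78,-0.58,-0.17,0,0,0],
    [0.78,-0.58,-0.17,0,0,0],
    [0.78,-0.58,-0.17,0,0,0],
    [0.78,-0.58,-0.17,0,0,0],
    [0.78,-0.58,-0.17,0,0,0],
    [0.78,-0.58,-0.17,0,0,0],
    [0.78,-0.58,-0.17,0,0,0],
  ],
)

```text
time: 1.6
tcp_pos: [480.8, -298.1, 315.0]
tcp_rot: [180.0, -0.0, 15.0]
ft_force: [0.8, -0.5, 0.2]
finger_gap: 85.4
grip_force: 0.0
```

```bash
cat > obs.py <<'E'
import sys,pickle,os
from h import *
def obs(tag,qs):
    s=read_state();im=camera('wrist');v=view('wrist',s);cv2.imwrite(f'pics/{tag}.png',im)
    D=pickle.load(open('d.pkl','rb')) if os.path.exists('d.pkl') else {}
    for q in qs:
        m=mark_of('wrist',q);print(q,[(np.round(k['xy'],1).tolist(),round(k['conf'],2)) for k in m])
        D[tag,q]=(v,[k['xy'] for k in m])
    D[tag]=v
    pickle.dump(D,open('d.pkl','wb'));print(s['tcp_pos'],s['time'])
    return v,im
E
python3 -c "
from obs import *
obs('w1',['red_pin_mid'])"
```

```text
red_pin_mid [([259.1, 123.1], 0.93)]
[ 480.83203299 -298.13777498  315.02111868] 1.6
```

Emit:
jog_arm(
  steps=[
    [0.25,-0.96,0,0,0,0],
    [0.25,-0.96,0,0,0,0],
    [0.25,-0.96,0,0,0,0],
  ],
)

```text
time: 2.0
tcp_pos: [478.6, -149.6, 314.4]
tcp_rot: [180.0, -0.0, 15.0]
ft_force: [1.1, 0.8, 0.3]
finger_gap: 85.5
grip_force: 0.0
```

```bash
python3 -c "
from obs import *
obs('w2',['red_pin_mid'])
D=pickle.load(open('d.pkl','rb'))
a=D['w1','red_pin_mid'];b=D['w2','red_pin_mid'];
for p in a[1]:
  for q in b[1]: print(tri([(a[0],p),(b[0],q)]))
"
```

```text
red_pin_mid [([363.3, 147.8], 0.68)]
[ 478.58576323 -149.57044215  314.36696785] 2.0
(array([ 522.08296179, -201.63468163,   62.58009095]), [1.4, 1.4])
```

View pics/w2.png

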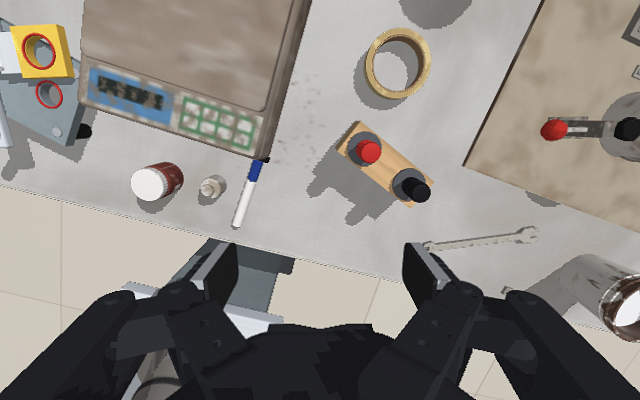

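The picture shows the red pin top at (368,151) and the black one at (415,189). The wrist-triangulated pin midpoint is (522,-202,63), which agrees with the text. I'm moving on to the turntable.

Emit:
jog_arm(
  steps=[
    [0.06,-0.99,0,0,0,0],
    [0.06,-0.99,0,0,0,0],
    [0.06,-0.99,0,0,0,0],
    [0.06,-0.99,0,0,0,0],
    [0.06,-0.99,0,0,0,0],
    [0.06,-0.99,0,0,0,0],
    [0.06,-0.99,0,0,0,0],
    [0.06,-0.99,0,0,0,0],
  ],
)

```text
time: 2.9
tcp_pos: [399.3, 238.9, 314.7]
tcp_rot: [180.0, -0.1, 14.9]
ft_force: [1.1, 1.0, -0.4]
finger_gap: 85.7
grip_force: 0.0
```

```bash
python3 -c "
from obs import *
obs('w3',['base_hole','turn_grip'])"
```

```text
base_hole [([329.1, 108.0], 0.79)]
turn_grip [([263.2, 152.4], 0.92)]
[399.32127968 238.9288794  314.70137605] 2.9
```

Emit:
jog_arm(
  steps=[
    [0.2,-0.97,0,0,0,0],
    [0.2,-0.97,0,0,0,0],
  ],
)

```text
time: 3.25
tcp_pos: [396.0, 334.7, 314.3]
tcp_rot: [179.9, -0.1, 14.6]
ft_force: [0.8, -0.3, -0.2]
finger_gap: 85.5
grip_force: 0.0
```

```bash
python3 -c "
from obs import *
obs('w4',['base_hole','turn_grip'])
D=pickle.load(open('d.pkl','rb'))
for n in ['base_hole','turn_grip']:
  a=D['w3',n];b=D['w4',n]
  for p in a[1]:
    for q in b[1]: print(n,tri([(a[0],p),(b[0],q)]))
"
```

```text
base_hole [([393.1, 125.4], 0.92)]
turn_grip [([337.8, 165.7], 0.81)]
[395.97199417 334.65277364 314.284001  ] 3.25
base_hole (array([482.79118559, 247.36689431,  48.14115649]), [1.4, 1.4])
turn_grip (array([411.09188903, 314.34016088, 107.47555661]), [2.3, 2.3])
```

View pics/w4.png

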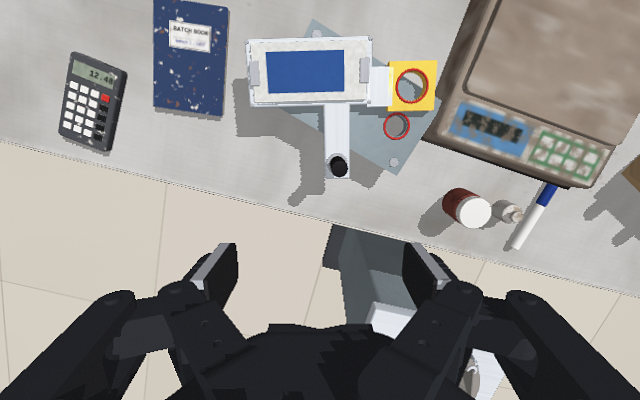

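Both marks sit right: the foot ring is at (396,126), the lug hole ring at (411,86) and the post top at (338,166). I'll refine from the red rings and solve for the pivot.

```bash
cat > rings.py <<'E'
from obs import *
def rings(im,v):
    h=cv2.cvtColor(im,cv2.COLOR_BGR2HSV)
    m=(((h[...,0]<6)|(h[...,0]>172))&(h[...,1]>120)&(h[...,2]>60)).astype(np.uint8)
    n,l,st,_=cv2.connectedComponentsWithStats(m,connectivity=8);out=[]
    for i in range(1,n):
        if st[i,4]>25 and st[i,2]>10 and st[i,3]>10 and st[i,1]<230:
            c=np.argwhere(l==i)[:,::-1].astype(np.float32);hull=cv2.convexHull(c)
            if len(hull)<5: continue
            e=cv2.fitEllipse(hull);out.append((e[0],e[1],st[i,4]))
    return out
E
python3 - <<'E'
from rings import *
D=pickle.load(open('d.pkl','rb'))
for t in('w3','w4'):
    im=cv2.imread(f'pics/{t}.png');v=D[t]
    for c,ax,n in rings(im,v):print(t,np.round(c,1),np.round(ax,1),n,'z50',atz(v,c,50).round(1),'z65',atz(v,c,65).round(1))
v3,v4=D['w3'],D['w4']
print('grip98',[atz(D[t],D[t,'turn_grip'][1][0],98).round(1) for t in('w3','w4')],[atz(D[t],D[t,'turn_grip'][1][0],107).round(1) for t in('w3','w4')])
E
```

```text
w3 [342.3  68.4] [32.3 35.5] 180 z50 [538.2 243.8  50. ] z65 [535.4 244.2  65. ]
w3 [331.2 110.3] [26.4 27.6] 156 z50 [481.9 243.7  50. ] z65 [481.3 244.2  65. ]
w3 [406.7 193.4] [31.7 37. ] 261 z50 [395.7 100.3  50. ] z65 [398.2 106.   65. ]
w4 [411.5  85.5] [31.5 34.7] 173 z50 [538.4 240.2  50. ] z65 [535.5 244.3  65. ]
w4 [396.3 125.6] [25.6 27.2] 148 z50 [482.2 243.4  50. ] z65 [481.4 247.3  65. ]
w4 [461.1 203.9] [31.8 38. ] 404 z50 [397.  108.5  50. ] z65 [399.3 117.4  65. ]
grip98 [array([407.3, 315.8,  98. ]), array([412.2, 313.6,  98. ])] [array([408.7, 314.3, 107. ]), array([413.4, 314.5, 107. ])]
```

Emit:
jog_arm(
  steps=[
    [0.06,0.17,0.8,0,0,0],
    [0.06,0.17,0.8,0,0,0],
    [0.06,0.17,0.8,0,0,0],
    [0,0,0.9,0,0,0],
    [0,0,0.8,0,0,0],
    [0,0,0.5,0,0,0],
    [0,0,0.04,0,0,0],
  ],
)

```text
time: 4.1
tcp_pos: [408.2, 309.3, 78.9]
tcp_rot: [179.7, 0.4, 14.8]
ft_force: [-0.8, -0.6, -0.3]
finger_gap: 85.4
grip_force: 0.0
```

Emit:
jog_arm(
  steps=[
    [0,0,0,0,0,0],
    [0,0,0,0,0,0],
    [0,0,0,0,0,0],
    [0,0,0,0,0,0],
    [0,0,0,0,0,0],
    [0,0,0,0,0,0],
    [0,0,0,0,0,0],
    [0,0,0,0,0,0],
  ],
  fingers=1,
  newtons=20,
)

```text
time: 4.9
tcp_pos: [409.7, 314.5, 83.4]
tcp_rot: [180.0, -0.1, 15.0]
ft_force: [-0.0, -1.9, 6.9]
finger_gap: 21.5
grip_force: 21.0
```

Emit:
jog_arm(
  steps=[
    [0.007,-0.171,0,0,0,0.715],
    [0.007,-0.171,0,0,0,0.715],
    [0.007,-0.171,0,0,0,0.715],
    [0.007,-0.171,0,0,0,0.715],
    [0.007,-0.171,0,0,0,0.715],
    [0.007,-0.171,0,0,0,0.715],
    [0,0,0,0,0,0],
    [0,0,0,0,0,0],
    [0,0,0,0,0,0],
  ],
)

```text
time: 5.8
tcp_pos: [409.3, 366.4, 83.4]
tcp_rot: [-179.8, -0.1, -14.3]
ft_force: [-0.0, 1.8, 5.8]
finger_gap: 21.2
grip_force: 21.1
```

```bash
python3 - <<'E'
from rings import *
v,im=obs('w5',['base_hole'])
for c,ax,n in rings(im,v):print(np.round(c,1),np.round(ax,1),n,'z50',atz(v,c,50).round(1),'z65',atz(v,c,65).round(1))
E
```

```text
base_hole [([490.5, 63.3], 0.67)]
[409.25042923 366.35292945  83.4000224 ] 5.8
[508.1  52.3] [77.9 93.8] 2027 z50 [484.5 232.9  50. ] z65 [483.6 242.7  65. ]
[636.2 157. ] [24.4 35.5] 328 z50 [402.6 155.6  50. ] z65 [408.7 172.   65. ]
```

View pics/w5.png

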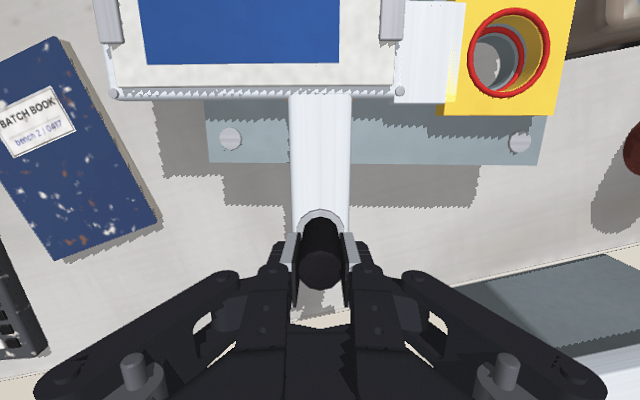

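The lug ring centre at (508,52) maps to (483.6,242.7), against the foot hole at (482,243.5), so they coincide within about 2 mm. I'm letting go, lifting and checking from above.

Emit:
jog_arm(
  steps=[
    [0,0,0,0,0,0],
    [0,0,0,0,0,0],
    [0,0,0,0,0,0],
    [0,0,0,0,0,0],
    [0,0,0,0,0,0],
    [0,0,-0.4,0,0,0],
    [0,0,-0.9,0,0,0],
    [0,0,-0.9,0,0,0],
    [0.2,0.45,-0.8,0,0,0],
    [0.2,0.45,-0.8,0,0,0],
    [0.2,0.45,-0.2,0,0,0],
    [0,0,0,0,0,0],
  ],
  fingers=-1,
)

```text
time: 7.1
tcp_pos: [423.3, 289.3, 284.6]
tcp_rot: [-180.0, -0.3, -14.8]
ft_force: [0.0, -0.4, -0.6]
finger_gap: 85.3
grip_force: 0.0
```

```bash
python3 - <<'E'
from rings import *
v,im=obs('w6',['base_hole','turn_grip'])
for c,ax,n in rings(im,v):print(np.round(c,1),np.round(ax,1),n,'z50',atz(v,c,50).round(1),'z65',atz(v,c,65).round(1))
print('post',proj(v,[410.7,365.8,114]))
p=np.int32(proj(v,[482,243.5,50]));i=im[max(0,p[1]-45):p[1]+45,p[0]-60:p[0]+60];cv2.imwrite('pics/c6.png',cv2.resize(i,None,fx=6,fy=6,interpolation=2));print(p)
E
```

```text
base_hole [([339.1, 119.1], 0.62)]
turn_grip [([262.8, 201.7], 0.78)]
[423.26727413 289.27813717 284.61999757] 7.1
[342.2 119.4] [33.6 35.3] 313 z50 [483.1 242.   50. ] z65 [483.3 243.1  65. ]
[457.1 155.7] [36.5 43.1] 397 z50 [397.3 101.7  50. ] z65 [400.9 108.4  65. ]
post [259.04373677 207.91552809]
[341 120]
```

View pics/c6.png

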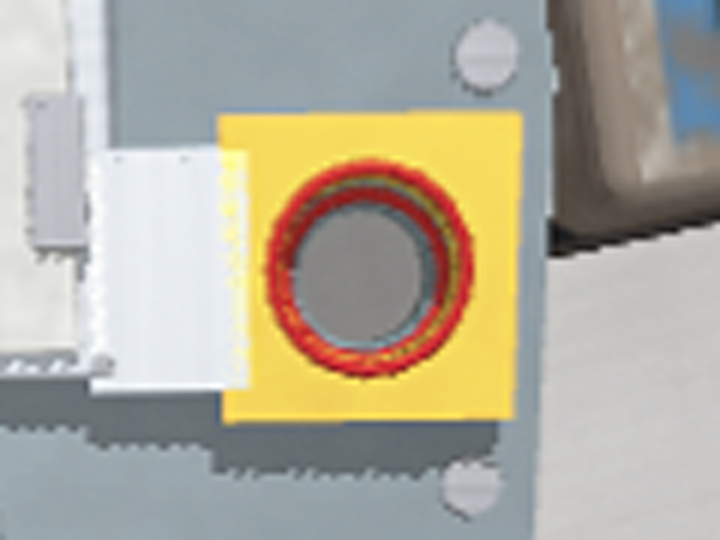

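From above the two rings are concentric apart from parallax, and the lug edges are parallel to the foot's. The turntable is aligned with the hole at about (482.5,243.3). I'm off to the pin.

Emit:
jog_arm(
  steps=[
    [0.4,0.82,0,0,0,0],
    [0.4,0.82,0,0,0,0],
    [0.4,0.82,0,0,0,0],
    [0.4,0.82,0,0,0,0],
    [0.4,0.82,0,0,0,0],
    [0.4,0.82,0,0,0,0],
    [0.4,0.82,0,0,0,0],
    [0.4,0.82,0,0,0,0],
    [0.4,0.82,0,0,0,0],
    [0.4,0.82,0,0,0,0],
    [0.4,0.82,0,0,0,0],
  ],
)

```text
time: 8.35
tcp_pos: [521.5, -199.5, 280.8]
tcp_rot: [-180.0, 0.1, -14.3]
ft_force: [0.3, 0.2, -0.6]
finger_gap: 85.5
grip_force: 0.0
```

Emit:
jog_arm(
  steps=[
    [0,0,0,0,0,-1],
    [0,0,0,0,0,-1],
    [0,0,0,0,0,-1],
    [0,0,0,0,0,-1],
    [0,0,0,0,0,-1],
    [0,0,0,0,0,-1],
    [0,0,0,0,0,-1],
    [0,0,0,0,0,-1],
    [0,0,0,0,0,-1],
    [0,0,0,0,0,-1],
    [0,0,0,0,0,-1],
    [0,0,0,0,0,-1],
  ],
)

```text
time: 9.55
tcp_pos: [521.3, -197.7, 280.7]
tcp_rot: [-179.8, -0.0, 68.5]
ft_force: [0.1, 0.1, 0.2]
finger_gap: 85.3
grip_force: 0.0
```

```bash
python3 - <<'E'
from rings import *
v,im=obs('w7',['red_pin_mid'])
D=pickle.load(open('d.pkl','rb'))
print(tri([(D['w5'],(400,91)),(D['w6'],(298,135.3))]),'panel corner')
O=[(D[t,'red_pin_mid'][0],D[t,'red_pin_mid'][1][0]) for t in('w1','w2','w7') if D[t,'red_pin_mid'][1]]
print(tri(O))
h=cv2.cvtColor(im,cv2.COLOR_BGR2HSV);m=(((h[...,0]<6)|(h[...,0]>172))&(h[...,1]>150)&(h[...,2]>60)).astype(np.uint8)
n,l,st,c=cv2.connectedComponentsWithStats(m)
for i in range(1,n):
    if st[i,4]>100:print(st[i],c[i].round(1),atz(v,c[i],110).round(1))
print('mid proj',proj(v,[522,-201.6,62.5]),'top',proj(v,[522,-201.6,118]))
E
```

```text
red_pin_mid [([322.2, 179.8], 0.8)]
[ 521.30652631 -197.67160519  280.65631869] 9.55
(array([478.48968505, 302.22899067,  65.26069265]), [0.1, 0.1]) panel corner
(array([ 521.6559884 , -202.7818176 ,   69.32088749]), [0.6, 3.2, 2.6])
[313 168  23  28 504] [323.9 181.8] [ 523.9 -199.9  110. ]
mid proj [322.62482183 175.89419555] top [323.02238327 185.35017061]
```

View pics/w7.png

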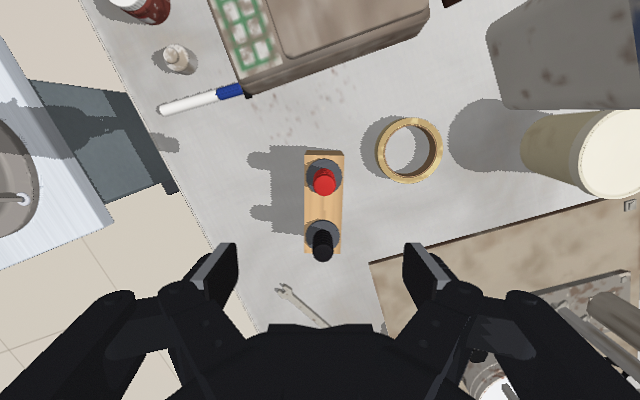

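The red pin is at about (323,185), the black one is 84 mm behind it along the tool's x axis, and the fingers straddle it clear. I'm descending.

Emit:
jog_arm(
  steps=[
    [-0.055,0.04,0.9,0,0,0],
    [0,0,0.9,0,0,0],
    [0,0,0.9,0,0,0],
    [0,0,0.7,0,0,0],
    [0,0,0.4,0,0,0],
    [0,0,0.2,0,0,0],
    [0,0,0,0,0,0],
  ],
)

```text
time: 10.35
tcp_pos: [521.0, -201.8, 80.7]
tcp_rot: [-179.8, -0.0, 68.0]
ft_force: [-0.4, 0.2, -0.4]
finger_gap: 85.5
grip_force: 0.0
```

Emit:
jog_arm(
  steps=[
    [0,0,0,0,0,0],
    [0,0,0,0,0,0],
    [0,0,0,0,0,0],
    [0,0,0,0,0,0],
    [0,0,0,0,0,0],
    [0,0,0,0,0,0],
    [0,0,0,0,0,0],
    [0,0,0,0,0,0],
  ],
  fingers=1,
  newtons=50,
)

```text
time: 11.15
tcp_pos: [522.6, -203.1, 83.4]
tcp_rot: [179.9, 0.0, 68.0]
ft_force: [0.3, -0.2, 6.0]
finger_gap: 24.9
grip_force: 49.0
```

Emit:
jog_arm(
  steps=[
    [0,0,-0.2,0,0,0],
    [0,0,-0.5,0,0,0],
    [0,0,-0.8,0,0,0],
    [0,0,-0.8,0,0,0],
    [0,0,-0.7,0,0,0],
    [0,0,0,0,0,0],
    [0,0,0,0,0,0],
  ],
)

```text
time: 11.85
tcp_pos: [521.6, -202.7, 232.8]
tcp_rot: [180.0, 0.0, 68.0]
ft_force: [-0.2, 0.2, -2.4]
finger_gap: 24.8
grip_force: 49.4
```

```bash
python3 - <<'E'
from rings import *
s=read_state();T=Tcp(s)
v,im=obs('w8',['red_pin_mid'])
D=pickle.load(open('d.pkl','rb'))
m=D['w8','red_pin_mid'][1]
if m:
    p=m[0];z=T[2,3]-20.9;X=atz(v,p,z);print('mid',X.round(1),'in tool',(np.linalg.inv(T)@np.append(X,1)).round(1))
for dz in (-35.,0,20.9,76.4):print(dz,proj(v,(T@[0,0,dz,1])[:3]).round(1))
i=im[100:400,170:470];cv2.imwrite('pics/c8.png',cv2.resize(i,None,fx=2,fy=2))
i=camera('scene');m2=mark_of('scene','red_pin_mid');print([(k['xy'],k['conf']) for k in m2]);vs=view('scene')
if m2:
    a=m2[0]['xy'];print('exp',proj(vs,(T@[0,0,20.9,1])[:3]));
    if m: print(tri([(v,p),(vs,a)]))
E
```

```text
red_pin_mid [([320.0, 231.7], 0.95)]
[ 521.61959504 -202.73770764  232.75910105] 11.85
mid [ 520.3 -203.2  211.9] in tool [-0.9 -1.1 20.9  1. ]
-35.0 [322.7 278.8]
0 [322.  244.6]
20.9 [321.8 230.4]
76.4 [321.2 204.8]
[([448.0, 170.4], 0.75)]
exp [451.88133791 168.978865  ]
(array([ 518.91166955, -199.42145555,  209.83282335]), [4.4, 4.4])
```

View pics/c8.png

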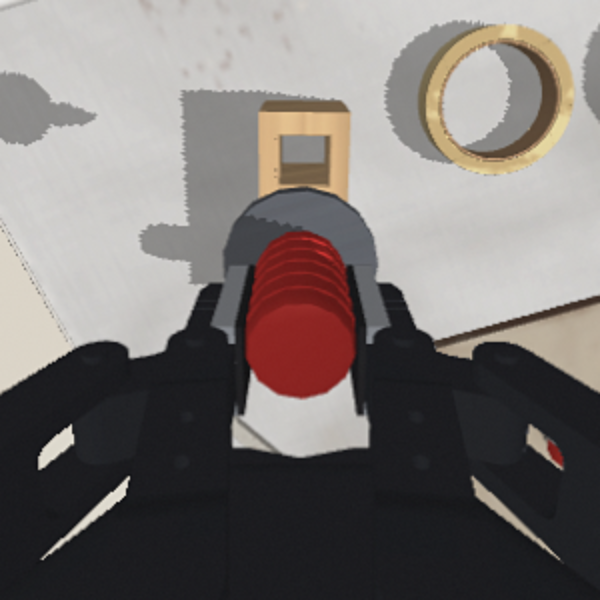

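The pin hangs upright and centred between the pads (red top at about (320,275) in the full frame). I'm carrying it to the hole.

Emit:
jog_arm(
  steps=[
    [0,0,0,0,0,-1],
    [0.84,-0.31,0,0,0,0],
    [0.84,-0.31,0,0,0,0],
    [0.84,-0.31,0,0,0,0],
    [0.84,-0.31,0,0,0,0],
    [0.84,-0.31,0,0,0,0],
    [0.84,-0.31,0,0,0,0],
    [0.84,-0.31,0,0,0,0],
    [0.84,-0.31,0,0,0,0],
    [0.84,-0.31,0,0,0,0],
    [0.84,-0.31,0,0,0,0],
    [0,0,0,0,0,0],
  ],
)

```text
time: 13.25
tcp_pos: [478.4, 251.2, 231.7]
tcp_rot: [-179.8, -0.3, 75.6]
ft_force: [-0.6, 0.2, -0.5]
finger_gap: 24.5
grip_force: 49.4
```

Emit:
jog_arm(
  steps=[
    [0,0,0,0,0,0],
    [0,0,0,0,0,0],
  ],
)

```text
time: 13.45
tcp_pos: [481.7, 241.4, 231.2]
tcp_rot: [-179.9, 0.1, 74.8]
ft_force: [-0.4, -0.2, -2.3]
finger_gap: 24.6
grip_force: 49.4
```

Emit:
jog_arm(
  steps=[
    [0.05,0.02,0.3,0,0,0],
    [0,0,0.5,0,0,0],
    [0,0,0.5,0,0,0],
    [0,0,0.3,0,0,0],
    [0,0,0,0,0,0],
    [0,0,0,0,0,0],
  ],
)

```text
time: 14.05
tcp_pos: [483.6, 245.0, 152.3]
tcp_rot: [180.0, -0.0, 74.8]
ft_force: [0.3, 0.3, -1.1]
finger_gap: 24.6
grip_force: 49.4
```

```bash
python3 - <<'E'
from rings import *
v,im=obs('w9',['base_hole'])
i=im[60:360,150:550];i=cv2.resize(i,None,fx=2,fy=2)
p=proj(v,[482.3,243.3,65]);cv2.circle(i,tuple(np.int32((p-[150,60])*2)),4,(0,255,0),1);cv2.imwrite('pics/c9.png',i);print(p)
E
```

```text
base_hole [([314.8, 198.6], 0.86)]
[483.62142951 245.00622126 152.3287387 ] 14.05
[320.38120958 203.43009487]
```

View pics/c9.png

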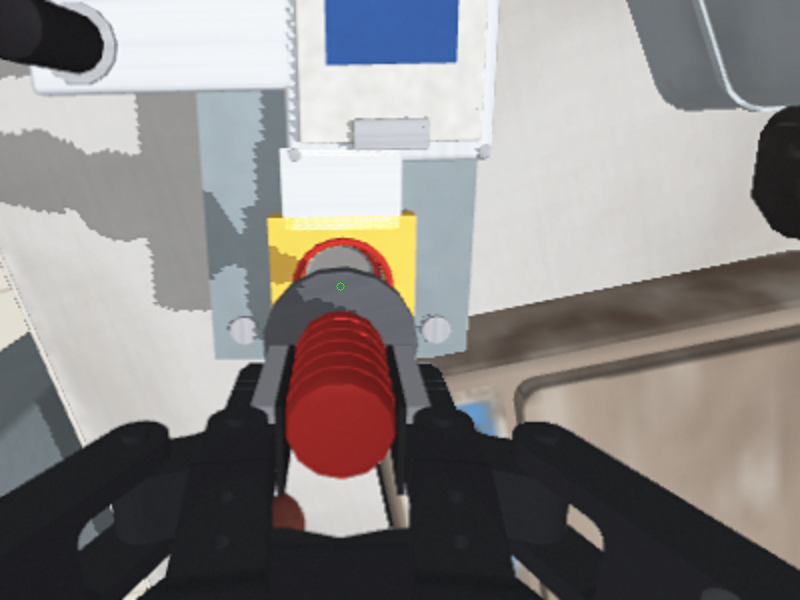

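The ring is centred ahead under the pin and lines up sideways within about 1 mm. I'm lowering with force checks.

Emit:
jog_arm(
  steps=[
    [-0.03,0.005,0.1,0,0,0],
    [0,0,0.2,0,0,0],
    [0,0,0.2,0,0,0],
    [0,0,0.2,0,0,0],
    [0,0,0.2,0,0,0],
    [0,0,0.1,0,0,0],
    [0,0,0,0,0,0],
  ],
)

```text
time: 14.85
tcp_pos: [482.4, 243.4, 101.1]
tcp_rot: [-179.9, 0.1, 74.9]
ft_force: [-0.8, -0.6, -1.9]
finger_gap: 25.0
grip_force: 49.4
```

Emit:
jog_arm(
  steps=[
    [0,0,0.05,0,0,0],
    [0,0,0.05,0,0,0],
    [0,0,0,0,0,0],
  ],
)

```text
time: 15.15
tcp_pos: [483.1, 243.7, 97.2]
tcp_rot: [180.0, 0.0, 74.9]
ft_force: [0.1, -0.3, -1.5]
finger_gap: 24.7
grip_force: 49.4
```

Tip is well inside both holes with no contact force. Next is the last 11 mm, in small steps.

Emit:
jog_arm(
  steps=[
    [0,0,0.06,0,0,0],
    [0,0,0.06,0,0,0],
    [0,0,0.04,0,0,0],
    [0,0,0,0,0,0],
    [0,0,0,0,0,0],
  ],
)

```text
time: 15.65
tcp_pos: [483.1, 243.7, 89.2]
tcp_rot: [-180.0, 0.0, 74.9]
ft_force: [0.5, 0.3, -1.4]
finger_gap: 25.0
grip_force: 49.4
```

Emit:
jog_arm(
  steps=[
    [0,0,0.03,0,0,0],
    [0,0,0.02,0,0,0],
    [0,0,0,0,0,0],
  ],
)

```text
time: 15.95
tcp_pos: [483.0, 243.7, 86.6]
tcp_rot: [-180.0, 0.0, 74.9]
ft_force: [0.7, 0.6, -1.6]
finger_gap: 24.6
grip_force: 49.4
```

Emit:
jog_arm(
  steps=[
    [0,0,0.03,0,0,0],
    [0,0,0,0,0,0],
  ],
)

```text
time: 16.15
tcp_pos: [483.4, 243.7, 86.4]
tcp_rot: [179.9, 0.0, 74.9]
ft_force: [-3.0, -1.8, 6.0]
finger_gap: 25.1
grip_force: 50.5
```

Emit:
jog_arm(
  steps=[
    [0,0,0.03,0,0,0],
    [0,0,0,0,0,0],
  ],
)

```text
time: 16.35
tcp_pos: [483.9, 243.6, 86.3]
tcp_rot: [179.9, 0.1, 74.9]
ft_force: [-4.4, -4.5, 16.1]
finger_gap: 24.8
grip_force: 51.4
```

There's contact at TCP z 86.4, exactly where the collar should seat. I'm letting go and lifting straight up.

Emit:
jog_arm(
  steps=[
    [0,0,-0.02,0,0,0],
    [0,0,0,0,0,0],
    [0,0,0,0,0,0],
    [0,0,0,0,0,0],
    [0,0,0,0,0,0],
    [0,0,0,0,0,0],
    [0,0,-0.2,0,0,0],
    [0,0,-0.6,0,0,0],
    [0,0,-0.8,0,0,0],
    [0,0,-0.8,0,0,0],
    [0,0,-0.8,0,0,0],
    [0,0,0,0,0,0],
  ],
  fingers=-1,
)

```text
time: 17.55
tcp_pos: [486.2, 246.3, 251.6]
tcp_rot: [179.5, -0.5, 74.9]
ft_force: [1.2, 0.7, 1.1]
finger_gap: 85.1
grip_force: 0.0
```

Emit:
jog_arm(
  steps=[
    [-0.8,0,0,0,0,0],
    [-0.6,0,0,0,0,0],
    [0,0,0,0,0,0],
    [0,0,0,0,0,0],
  ],
)

```text
time: 17.95
tcp_pos: [464.8, 175.9, 245.0]
tcp_rot: [180.0, -0.0, 74.8]
ft_force: [0.5, 0.3, 0.0]
finger_gap: 85.5
grip_force: 0.0
```

```bash
python3 - <<'E'
from rings import *
v,im=obs('w10',['red_pin_mid','turn_grip'])
D=pickle.load(open('d.pkl','rb'));p=D['w10','red_pin_mid'][1]
if p:print(atz(v,p[0],65.5).round(1))
print('expect mid',proj(v,[482.3,243.3,65.5]).round(1),'top',proj(v,[482.3,243.3,121]).round(1),'collar ctr',proj(v,[482.3,243.3,71]).round(1))
i=im[0:300,120:520];cv2.imwrite('pics/c10.png',cv2.resize(i,None,fx=2,fy=2))
E
```

```text
red_pin_mid [([320.7, 117.0], 0.91), ([209.6, 9.4], 0.36)]
turn_grip [([207.8, 9.9], 0.69)]
[464.81625243 175.86915507 244.96192657] 17.95
[483.2 244.5  65.5]
expect mid [320.2 118.3] top [320.4 117.8] collar ctr [320.2 118.2]
```

View pics/c10.png

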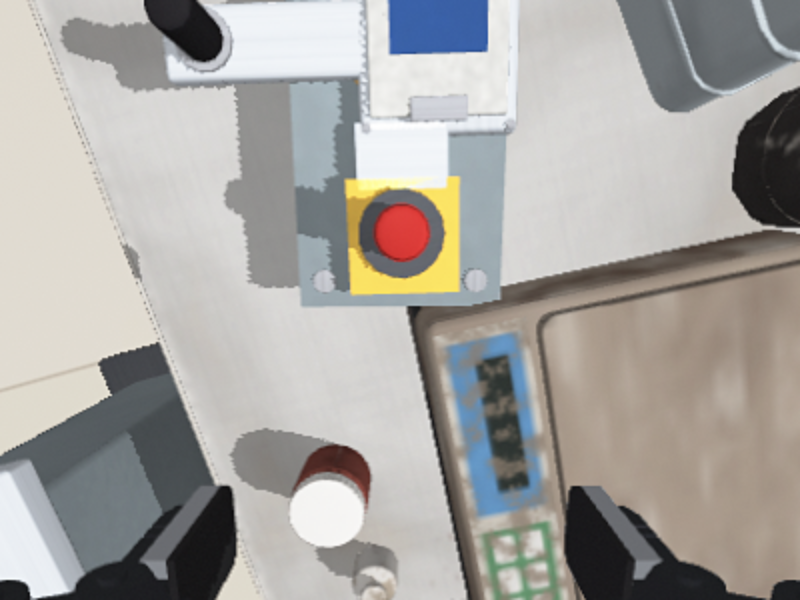

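The pin stands upright, with its collar concentric on the lug at about (320,117) in the full frame. The lug is square with the foot and the gripper is clear. I'm handing in.

```bash
python3 -c "
from rig import *
print(job_done())"
```

```text
the job is handed in; nothing more can be done
None
```

The turntable's lug hole is over the foot's hole to within about 2 mm, the red pin is seated through both with its collar on the lug, and I let go and handed in at about 18 s of the 48 s allowed.

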